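# Strip the jar coding jig

## Robot

A 6-joint arm with a two-finger parallel gripper is mounted at the origin on the work surface. World frame = base frame: x ahead of the robot, y to its left, z up, the work surface at z = 0. Lengths are in m, angles in degrees, forces in N, time in s.
With the tool pointing down it reaches from about 0.35 to 1 m from the base axis. Payload 7.1 kg.
Tool frame: the origin (TCP) lies midway between the tips of the shut fingers; the grasp point (between the pads) lies 19 mm behind it; z points along the fingers, y is the line along which they close (so a half turn about z gives the same grasp; the last joint's range is limited). The gripper opens to 85 mm and grips with 20 to 120 N. Pads are 22 mm wide; open, the fingers measure 114 mm over their backs; the gripper's body (76 mm by 85 mm) begins 54 mm behind the grasp point. The pads swing forward as they close: fully open they stand 13 mm farther back than shut.
Start: joints at [72.307, 24.242, 93.386, -0, 62.372, -1.089], TCP at [0.179, 0.599, 0.231] pointing down, gripper open.
Joint ranges: [-172.04, 172.04], [-51.8, 120.97], [4.93, 147.93], [-75.15, 255.16], [6.16, 154.13], [-145.62, 145.62]. Speed limits (degrees/s): [136.94, 136.94, 172.46, 180, 180, 180].

## Interface

Orientations are given as a 3x3 rotation matrix whose columns are the frame's x, y, z axes.
In Python, from bench import read_state, read_camera, camera_info, close_job gives the robot as it stands.
- The arm moves only by the tool servo_tool, never from a script. Its argument "series" is text: rows parted by semicolons, each of 7 numbers parted by spaces: the shift along the tool's x, y, z in cm, then the turn, a rotation vector about the tool's x, y, z in rad, then the gripper command: -1 is fully open, 1 is shut, values between are in proportion. In form: tx ty tz wx wy wz claw; .... A call has 1 to 5 rows; each row shifts and turns the commanded pose from where the row before left it, along the tool's axes as they then stand; what a row does not reach is not made up. A row lasts 1/10 s, in which the tool goes at most 50 mm and 8.59 degrees, less where a joint would pass 70% of its speed; a pose out of reach is approached as far as the arm can. A call is refused whole if a number of a shift passes 5 or a number of a turn 0.15, either way. A call with a gripper value outside its range is refused whole. The fingers move at their own pace and stop on an object; the grip force is fixed at half the most. Time passes only in rows, so rows that do not move let the fingers close. It gives the time, the measured TCP pose, the force, the opening and the grip force at its end, in the units of the state.
- read_state(): the state, without advancing time (a new reading comes with each control period).
- read_camera(name): name is "scene" or "top" or "wrist"; returns the picture (384x512x3 uint8, blue, green, red); there is no depth.
- camera_info(name): a dict with "intrinsics" (3x3 intrinsics, pixels), "R" (3x3) and "t" (3): a world point X has camera coordinates R X + t. Camera axes: x right, y down, z forward; pixel columns grow to the right and rows downward; lengths in m; the calibration is good to about 2 mm. A picture is of the moment at which its call begins: read the wrist's pose just before it. camera_info takes no time and is no camera call; for the wrist camera it gives the pose at the moment of the call.
- close_job(): hands the job in; it is judged then, once.
The state is a dict: "t": time; "qpos": joint angles; "joint_velocities": joint speeds; "joint_torque": joint torques, N m; "tool_pos": TCP position; "tool_rot": TCP orientation; "ft_force": force on the tool from outside, world axes, zero at the start; "ft_torque": the same for the moment, N m; "grip_width": finger opening in m; "grasp_force": force on a finger pad.
Only numpy, scipy, OpenCV 4.12 (cv2) and the standard library are available. Lean on these libraries where they do the work, as an engineer would, in place of code of your own. Each camera call takes 0.05 s, during which the arm holds its last target. There are 200 camera calls.

## Task

Strip the coding jig: first stand the gold-lidded jar from the nest plate, always upright, in the free middle place of the black jar tray, then flip the toggle clamp all the way open by its red handle and leave it open. Only then lift the green nest plate off and lay it flat along the green cradle, between the horns on both of its bars; after that set the blue and the yellow height block upright and flat on the floor of the tray of their own colour, in either order, and let everything go.

Things in the scene. Friction and masses are not known exactly. Their poses are not given: they have to be found in the camera images.
- jig: Fixed aluminium base, 115 (x) by 300 (y) by 12 mm. Origin on the bench under the stack's middle; y runs along it to the toggle clamp's pedestal (46 mm wide, y 116 to 180, up to z 105 mm). On it: the height blocks (y = -45 and 45 mm, either way round, 6 mm ridges beside), across them the nest plate, in it the jar. Red handle: x = 0, 16 mm wide in x, 18 in y, z 159 to 231 mm at y = 119 mm.
- clamp_arm (a joint): Clamp arm's swing: 0 shut (start; its foot on the plate at jig y = 58 mm), 1.57 upright, 1.85 fully open; stays open. It follows the red handle, which goes back along the jig's +y and down: its point at jig (y, z) = (119, 206) mm moves through (177, 197), (213, 174), (236, 142) to (246, 116). A few N; pinched across x it turns between the pads. Open, the arm stays beyond y 110, below z 180 mm.
- jar: Small amber glass jar with a gold lid and a paper band, diameter 40 mm, height 50 mm, about 0.11 kg; origin at the centre of its underside, z up. It starts upright in the 8 mm deep round pocket of the nest plate, standing 42 mm proud of it.
- nest_plate: Green plastic plate 52 (x) by 140 (y) by 14 (z) mm with a round jar pocket in its middle, 0.14 kg; origin at the centre of its underside, y along its length. Starts across the two height blocks, its underside 56 mm above the bench, lined up with the jig; between the blocks (|y| below 30 mm) the space under it is free.
- block_blue: Blue plastic height block, an upside-down T, 44 mm tall, 0.16 kg: foot 90 (x) by 30 (y) by 10 (z) mm, on it an upright 46 (x) by 30 (y) by 34 (z) mm. Origin at the centre of its underside, which starts 12 mm above the bench, lined up with the jig. At the start only the ends of its foot show beside the nest plate.
- block_yellow: Yellow plastic height block, same shape, size and weight as the blue one; origin at the centre of its underside.
- jar_tray: Black fixed tray, 70 (x) by 158 (y) mm outside, walls 4 mm thick, 18 mm high, floor top 4 mm above the bench. Two jars like the loose one are fixed in it at y = -52 and 52 mm (tops 54 mm above the bench); the free place, marked by a grey disc, is in the middle, 11 mm to spare all round. Origin: underside centre, below the free place; y along the row.
- plate_cradle: Green fixed cradle: base 96 (x) by 130 (y) by 5 mm, two cross bars along x, 12 mm wide, at y = -46 and 46 mm, bar tops 22 mm above the bench; two horns on each bar, 10 mm higher, at x = -43 and 43 mm, 76 mm apart inside. The plate lies along y over both bars, middle on middle. Origin: underside centre.
- tray_blue: Blue shallow tray for the blue block, fixed, 114 (x) by 56 (y) mm outside, walls 4 mm thick and 13 mm high, floor top 4 mm above the bench. The block stands in it with the 90 mm foot along x, with 8 mm (x) and 9 mm (y) to spare on each side. Origin: underside centre.
- tray_yellow: Yellow shallow tray for the yellow block, same shape and size as the blue one. Origin: underside centre.
Things that resemble listed ones, but are neither listed nor needed, are in the scene too. What is meant by the tray_blue is not orange or white, and is the larger of those in its own colour.

How it is judged (in metres and radians):
On the way, in this order (a step that is already met when the one before it is completed fails the run):
1. the jar stands released in the free middle place of the black jar tray (horizontal distance between jar and jar_tray below 0.015 m and z of jar in the frame of jar_tray between 0.002 and 0.009 m and angle between jar's own z axis and vertical below 0.1 rad and linear speed of jar below 0.02 m/s and contact force between jar and the fingers below 0.05 N), for 0.2 s.
2. the toggle clamp is open, its arm at least about upright (value of joint clamp_arm above 1.5 rad), for 0.2 s.
3. the nest plate lies released and flat on the cradle (horizontal distance between nest_plate and plate_cradle below 0.015 m and z of nest_plate in the frame of plate_cradle between 0.019 and 0.026 m and angle between nest_plate's own z axis and vertical below 0.1 rad and angle between the y axis of nest_plate and the y axis of plate_cradle, either way round below 0.26 rad and linear speed of nest_plate below 0.02 m/s and contact force between nest_plate and the fingers below 0.05 N and value of joint clamp_arm above 1.5 rad), for 0.2 s.
4. both height blocks stand released in the trays of their colour (horizontal distance between block_blue and tray_blue below 0.015 m and z of block_blue in the frame of tray_blue between 0.0015 and 0.008 m and angle between each of block_blue, block_yellow's own z axis and vertical below 0.1 rad and linear speed of each of block_blue, block_yellow below 0.02 m/s and contact force between each of block_blue, block_yellow and the fingers below 0.05 N and horizontal distance between block_yellow and tray_yellow below 0.015 m and z of block_yellow in the frame of tray_yellow between 0.0015 and 0.008 m), for 0.2 s.
At the end, for the whole second after the job is handed in: Jar, nest plate and both height blocks each rest, level and released, within 15 mm of the middle of their own place (plate within 15 degrees of the cradle's length, lying on its bars; jar and blocks on their tray floors); the clamp arm is left open (above 1.5 rad) (all of step 1 and all of step 3 and all of step 4); the robot touches nothing.
It fails at once if the jar is tipped by more than about 40 degrees (angle between jar's own z axis and vertical above 0.7 rad).
It fails at once if the nest plate is dragged out while the clamp is still shut (value of joint clamp_arm below 1 rad and distance of nest_plate from where it was at the start of the episode above 0.03 m).
It also fails if it takes over 128 s, if anything falls off the work surface, if the arm or the gripper's body presses on something with over 40 N, if the wrist force passes 120 N, or if a joint passes its speed limit or range.

## Working session

There is one attempt and no reset: what is moved stays moved. The work goes in short steps, Python scripts to look and compute and a tool call to move; the robot and the scene stay as the last step left them, time stands still between calls to the robot, and variables do not carry over. Pictures are saved under pics/ and viewed, at most 14 in all, crops included, and the job is handed in when it is done.

Besides the shell and the picture viewer there is one more tool, called by a JSON object that holds its "method" and its "body", one argument or row to a line. servo_tool: Moves the arm, as the interface text tells. Its arguments: {"type":"object","properties":{"series":{"type":"string"}},"required":["series"]}

```bash
mkdir -p pics; ls; python3 - <<'E'
from bench import *
import cv2,numpy as np
for n in("top","scene"):
    im=read_camera(n);cv2.imwrite(f"pics/{n}0.png",im)
    c=camera_info(n);print(n,np.round(c["intrinsics"],1).tolist(),np.round(c["R"],4).tolist(),np.round(c["t"],4).tolist())
s=read_state();print(s["t"],s["tool_pos"],np.round(s["tool_rot"],3).tolist(),s["grip_width"])
E
```

```text
pics
top [[411.1, 0.0, 259.3], [0.0, 411.1, 192.8], [0.0, 0.0, 1.0]] [[0.0177, -0.9998, 0.0045], [-0.994, -0.0181, -0.1076], [0.1077, -0.0025, -0.9942]] [0.1024, 0.465, 1.2549]
scene [[348.5, 0.0, 255.8], [0.0, 348.5, 191.8], [0.0, 0.0, 1.0]] [[0.6525, 0.7575, 0.022], [0.5213, -0.4276, -0.7385], [-0.55, 0.4933, -0.6739]] [-0.3779, -0.1226, 1.2141]
0.1 [0.17841954 0.59847318 0.23060462] [[-0.958, 0.286, -0.0], [0.286, 0.958, -0.001], [0.0, -0.001, -1.0]] 0.0853895270417225
```

View pics/top0.png

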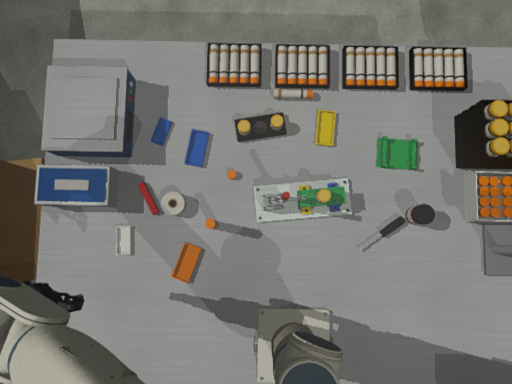

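View pics/scene0.png

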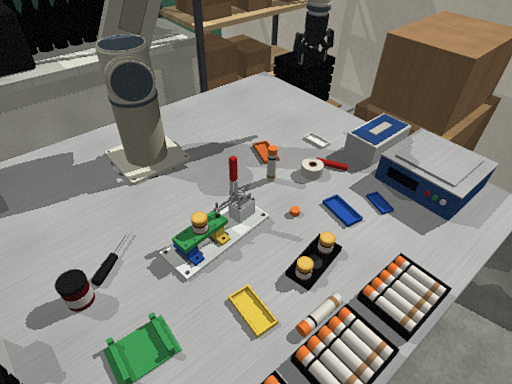

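The top view shows the jig at about (302,200) with its clamp to the left, the jar lid at (323,196) and the red handle at (285,196). The jar tray is at (261,126), the blue tray at (197,148) with a smaller blue decoy at (161,131), the yellow tray at (326,128) and the cradle at (398,153).

```bash
cat > h.py <<'E'
from bench import *
import cv2,numpy as np
def ray(c,uv,z):
    K,R,t=map(np.array,(c["intrinsics"],c["R"],c["t"]))
    d=R.T@np.linalg.inv(K)@np.array([uv[0],uv[1],1.]);o=-R.T@t
    return (o+d*(z-o[2])/d[2])
def proj(c,X):
    p=np.array(c["R"])@X+np.array(c["t"]);p=np.array(c["intrinsics"])@p;return p[:2]/p[2]
def blobs(im,lo,hi,amin=30):
    m=cv2.inRange(cv2.cvtColor(im,cv2.COLOR_BGR2HSV),np.array(lo),np.array(hi))
    cs=cv2.findContours(m,cv2.RETR_EXTERNAL,cv2.CHAIN_APPROX_NONE)[0]
    return sorted([c for c in cs if cv2.contourArea(c)>amin],key=cv2.contourArea,reverse=True)
def rect(c,cnt,z):
    # ray-cast contour onto plane, min-area rect in mm
    P=np.array([ray(c,p[0],z)[:2] for p in cnt],np.float32)*1000
    (x,y),(w,h),a=cv2.minAreaRect(P)
    if w<h:w,h,a=h,w,a+90
    return np.round([x,y,w,h,(a+90)%180-90],1)  # angle of long axis vs world x
E
python3 - <<'E'
from h import *
im=cv2.imread("pics/top0.png");c=camera_info("top")
C=dict(blue=((105,120,40),(125,255,255),.013),yellow=((22,120,80),(34,255,255),.013),green=((50,100,40),(85,255,255),.032),red=((0,170,60),(6,255,255),.2),gold=((12,120,100),(24,255,255),.1),dark=((0,0,0),(180,90,45),.018),org=((6,150,80),(12,255,255),.05))
for k,(lo,hi,z) in C.items():
    for b in blobs(im,lo,hi,25)[:9]:
        x,y,w,h=cv2.boundingRect(b)
        if y<90 or x<130 or x>440 or y>270: continue
        print(k,(x,y,w,h),rect(c,b,z))
cv2.imwrite("pics/z.png",cv2.resize(im[100:230,180:430],None,fx=3.2,fy=3.2,interpolation=cv2.INTER_CUBIC))
E
```

```text
blue (185, 130, 24, 37) [604.8 313.  112.5  55.5 -10.1]
blue (151, 118, 21, 27) [657.2 427.3  81.5  40.5 -18.6]
blue (331, 205, 8, 6) [ 422.5 -125.6   22.3   15.7  -89. ]
yellow (315, 110, 21, 36) [678.5 -95.9 115.2  57.2  -4.8]
yellow (318, 189, 13, 13) [461.3 -92.5  37.9  37.7   1. ]
yellow (239, 121, 11, 10) [680.1 163.5  32.   29.5 -88.9]
yellow (272, 116, 10, 10) [698.5  59.8  29.6  28.9   0.8]
yellow (302, 207, 9, 7) [413.1 -36.3  25.3  18.8 -89. ]
green (376, 137, 42, 33) [ 596.6 -317.2  126.3   96.3   87. ]
green (298, 187, 48, 20) [454.5 -81.7 143.3  53.1 -83.5]
red (139, 183, 19, 31) [425.3 409.9  88.7  13.1  28.7]
gold (171, 243, 30, 40) [250.4 319.  104.5  51.8 -19.4]
gold (317, 189, 14, 14) [450.7 -77.2  38.3  38.1  -0. ]
gold (270, 114, 13, 14) [673.2  65.   39.9  35.8   0.7]
gold (237, 120, 13, 13) [654.5 163.1  36.6  35.8   1.1]
org (173, 243, 15, 36) [254.2 345.2 108.   14.7 -17.7]
```

View pics/z.png

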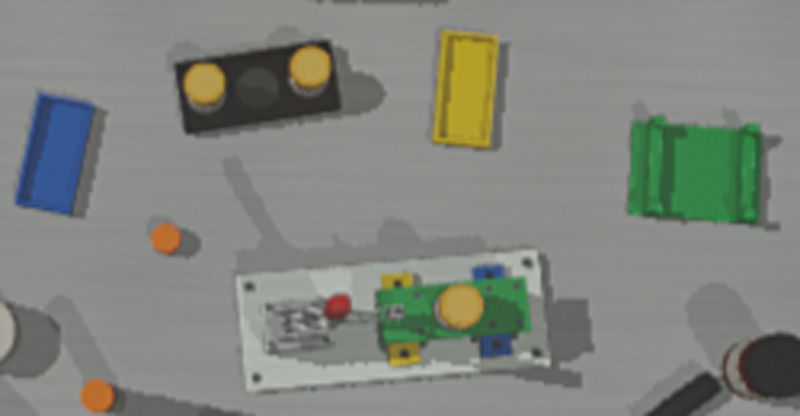

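```bash
python3 - <<'E'
from h import *
for n in("top","scene"):
    im=cv2.imread(f"pics/{n}0.png");c=camera_info(n);print(n)
    G=((50,100,40),(85,255,255))
    for b in blobs(im,*G,60)[:2]:
        for z in(.005,.032,.07): print("green",z,rect(c,b,z))
    for b in blobs(im,(12,100,90),(28,255,255),40)[:9]:
        if n=="top" and not(230<b[:,0,0].mean()<340 and 110<b[:,0,1].mean()<210):continue
        (u,v),r=cv2.minEnclosingCircle(b)
        print("gold",(round(u),round(v)),round(r,1),np.round(ray(c,(u,v),.054),4),np.round(ray(c,(u,v),.112),4))
    if n=="top":
        for nm,lo,hi in(("blue",(105,120,40),(125,255,255)),("yel",(22,120,80),(34,255,255))):
            for b in blobs(im,lo,hi,12):
                x,y,w,h=cv2.boundingRect(b)
                if 185<y<225 and 290<x<350: print(nm,(x,y,w,h),rect(c,b,.022))
        m=cv2.inRange(im,(0,0,0),(62,62,62));m[:,:225]=0;m[:,295:]=0;m[:105]=0;m[150:]=0
        b=max(cv2.findContours(m,0,1)[0],key=cv2.contourArea);print("black",rect(c,b,.018))
        m=cv2.inRange(im,(185,185,185),(255,255,255));m=cv2.morphologyEx(m,3,np.ones((15,15)))
        for b in cv2.findContours(m,0,1)[0]:
            if cv2.contourArea(b)>800 and 240<b[:,0,0].mean()<350: print("white",cv2.boundingRect(b),rect(c,b,.012))
E
```

```text
top
green 0.005 [ 602.4 -326.5  129.    98.4   87. ]
green 0.032 [ 596.6 -317.2  126.3   96.3   87. ]
green 0.07 [ 588.4 -304.3  122.5   93.4   87. ]
green 0.005 [457.3 -85.9 146.4  54.3 -83.5]
green 0.032 [454.5 -81.7 143.3  53.1 -83.5]
green 0.07 [450.6 -75.8 139.   51.5 -83.5]
gold (325, 127) 19.3 [ 0.6675 -0.0884  0.054 ] [ 0.6515 -0.079   0.112 ]
gold (323, 195) 7.0 [ 0.4563 -0.0842  0.054 ] [ 0.4502 -0.075   0.112 ]
blue (331, 205, 8, 6) [ 421.8 -123.9   22.1   15.6  -89. ]
yel (318, 189, 13, 13) [460.4 -91.1  37.6  37.4   1. ]
yel (302, 207, 9, 7) [412.5 -35.3  25.1  18.7 -89. ]
yel (299, 186, 10, 4) [482.7 -27.1  28.2   9.4 -89. ]
black [675.7 111.9 155.4  71.5 -80.1]
scene
green 0.005 [ 590.6 -326.9  129.3  112.    86.2]
green 0.032 [ 604.9 -328.3  124.5  107.8   86.2]
green 0.07 [ 625.1 -330.3  117.8  102.    86.2]
green 0.005 [402.9 -50.1 158.5  65.6 -83.8]
green 0.032 [424.2 -61.8 152.7  63.2 -83.8]
green 0.07 [454.1 -78.2 144.4  59.8 -83.8]
gold (450, 32) 61.6 [0.0829 1.9709 0.054 ] [0.1591 1.7722 0.112 ]
gold (252, 310) 27.4 [ 0.6984 -0.1135  0.054 ] [ 0.7222 -0.1349  0.112 ]
gold (464, 99) 43.3 [0.5397 1.1891 0.054 ] [0.577  1.0569 0.112 ]
gold (305, 264) 8.9 [0.6879 0.0579 0.054 ] [0.7126 0.022  0.112 ]
gold (199, 219) 8.3 [ 0.406  -0.0525  0.054 ] [ 0.4546 -0.0791  0.112 ]
gold (393, 116) 29.2 [0.4288 0.8304 0.054 ] [0.4755 0.7287 0.112 ]
gold (326, 239) 8.2 [0.6707 0.157  0.054 ] [0.6968 0.1126 0.112 ]
gold (220, 236) 9.3 [ 0.4903 -0.0443  0.054 ] [ 0.5318 -0.0716  0.112 ]
gold (484, 91) 14.3 [0.5598 1.3373 0.054 ] [0.5954 1.1925 0.112 ]
```

{"method": "servo_tool", "body": {
  "series": "0 0 -2 0 0 0.146 -1;0 0 -2 0 0 0.146 -1;0 0 -2 0 0 0.146 -1;0 0 -2 0 0 0.146 -1;0 0 -2 0 0 0.146 -1"
}}

```text
t: 0.6
tool_pos: [0.1784, 0.5986, 0.3316]
tool_rot: [[-0.518, 0.855, -0.0], [0.855, 0.518, -0.001], [-0.001, -0.001, -1.0]]
ft_force: [0.8, -0.1, -0.8]
grip_width: 0.0854
grasp_force: 0.0
```

{"method": "servo_tool", "body": {
  "series": "0 0 0 0 0 0.146 -1;0 0 0 0 0 0.146 -1;0 0 0 0 0 0.146 -1;-3.5 0.97 0 0 0 0 -1;-3.5 0.97 0 0 0 0 -1"
}}

```text
t: 1.1
tool_pos: [0.2055, 0.5309, 0.3304]
tool_rot: [[-0.114, 0.993, -0.0], [0.993, 0.114, -0.001], [-0.001, -0.001, -1.0]]
ft_force: [-0.1, 0.8, -0.0]
grip_width: 0.0852
grasp_force: 0.0
```

{"method": "servo_tool", "body": {
  "series": "-3.5 0.97 0 0 0 0 -1;-3.5 0.97 0 0 0 0 -1;-3.5 0.97 0 0 0 0 -1;-3.5 0.97 0 0 0 0 -1;-3.5 0.97 0 0 0 0 -1"
}}

```text
t: 1.6
tool_pos: [0.2738, 0.3616, 0.331]
tool_rot: [[-0.113, 0.994, -0.0], [0.994, 0.113, -0.0], [-0.0, -0.0, -1.0]]
ft_force: [1.0, 1.4, -0.0]
grip_width: 0.0855
grasp_force: 0.0
```

{"method": "servo_tool", "body": {
  "series": "-3.5 0.97 0 0 0 0 -1;-3.5 0.97 0 0 0 0 -1;-3.5 0.97 0 0 0 0 -1;-3.5 0.97 0 0 0 0 -1;-3.5 0.97 0 0 0 0 -1"
}}

```text
t: 2.1
tool_pos: [0.3416, 0.1933, 0.3312]
tool_rot: [[-0.113, 0.994, -0.0], [0.994, 0.113, -0.0], [-0.0, -0.0, -1.0]]
ft_force: [1.7, 0.1, -0.1]
grip_width: 0.0856
grasp_force: 0.0
```

{"method": "servo_tool", "body": {
  "series": "-3.5 0.97 0 0 0 0 -1;-3.5 0.97 0 0 0 0 -1;-3.5 0.97 0 0 0 0 -1;-3.5 0.97 0 0 0 0 -1;-3.5 0.97 0 0 0 0 -1"
}}

```text
t: 2.6
tool_pos: [0.4096, 0.0248, 0.3312]
tool_rot: [[-0.113, 0.994, -0.0], [0.994, 0.113, 0.0], [0.0, -0.0, -1.0]]
ft_force: [1.6, 0.7, 0.3]
grip_width: 0.0856
grasp_force: 0.0
```

{"method": "servo_tool", "body": {
  "series": "-3.5 0.97 0 0 0 0 -1;-3.5 0.97 0 0 0 0 -1;-3.5 0.97 0 0 0 0 -1;0 0 0 0 0 0 -1;0 0 0 0 0 0 -1"
}}

```text
t: 3.1
tool_pos: [0.4499, -0.0752, 0.3308]
tool_rot: [[-0.111, 0.994, -0.001], [0.994, 0.111, 0.001], [0.001, -0.001, -1.0]]
ft_force: [-0.2, -0.0, 0.3]
grip_width: 0.0855
grasp_force: 0.0
```

```bash
cat >> h.py <<'E'
def snap(name,fn):
    c=camera_info(name);im=read_camera(name);cv2.imwrite(f"pics/{fn}.png",im);return im,c
def go(x,y,z,yaw):
    s=read_state();R=np.array(s["tool_rot"]);p=np.array(s["tool_pos"])
    a=np.degrees(np.arctan2(R[1,1],R[0,1]));wz=np.radians(-(yaw-a));r=np.radians(yaw)
    ty=np.array([np.cos(r),np.sin(r),0]);tx=np.array([-ty[1],ty[0],0]);d=np.array([x,y,z])-p
    print("t",round(s["t"],2),"pos",p.round(4),"yaw",round(a,2),"tilt",R[:2,2].round(4),"w",round(s["grip_width"],4),"| wz",round(wz,3),"then shift cm",np.round([d@tx*100,d@ty*100,-d[2]*100],2))
E
python3 - <<'E'
from h import *
im,c=snap("wrist","w1")
go(.4503,-.0752,.081,6.5)
for b in blobs(im,(12,100,90),(28,255,255),200)[:4]:
    (u,v),r=cv2.minEnclosingCircle(b);print((round(u),round(v)),r,ray(c,(u,v),.112))
for b in blobs(im,(50,100,40),(85,255,255),400)[:2]: print("green",cv2.boundingRect(b),rect(c,b,.07))
E
```

```text
t 3.15 pos [ 0.4497 -0.0745  0.3309] yaw 6.43 tilt [-0.0012  0.0005] w 0.0853 | wz -0.001 then shift cm [-0.07  0.05 24.99]
(386, 186) 38.07896423339844 [ 0.62635612 -0.07506931  0.112     ]
(254, 170) 15.366011619567871 [ 0.44840453 -0.07344933  0.112     ]
(431, 86) 15.692455291748047 [0.65089964 0.05300441 0.112     ]
(439, 5) 15.366264343261719 [0.63575845 0.13835917 0.112     ]
green (236, 117, 37, 94) [448.6 -74.5 137.2  51.4 -83.7]
green (286, 262, 57, 68) [ 580.9 -283.9  119.7   93.8   86.7]
```

View pics/w1.png

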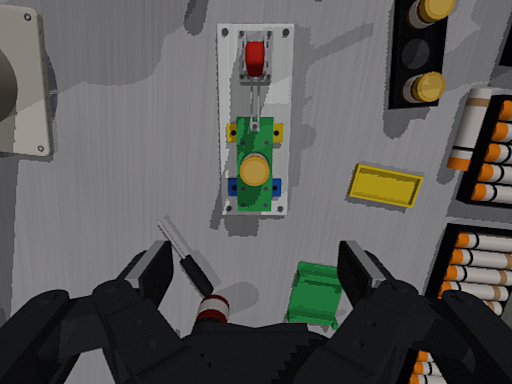

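The wrist view shows the jar lid at (254,170), the plate at (254,165) and the handle at (255,57). The jar position agrees with the top view to within 2 mm, so I'm descending.

{"method": "servo_tool", "body": {
  "series": "0 0 4 0 0 0 -1;0 0 4 0 0 0 -1;0 0 4 0 0 0 -1;0 0 4 0 0 0 -1;0 0 4 0 0 0 -1"
}}

```text
t: 3.65
tool_pos: [0.4499, -0.0734, 0.1303]
tool_rot: [[-0.115, 0.993, 0.001], [0.993, 0.115, 0.0], [-0.0, 0.001, -1.0]]
ft_force: [0.1, -1.4, 0.4]
grip_width: 0.0854
grasp_force: 0.0
```

{"method": "servo_tool", "body": {
  "series": "0 0 2 0 0 0 -1;0 0 2 0 0 0 -1;0 0 1 0 0 0 -1;0 0 0 0 0 0 -1;0 0 0 0 0 0 0.5"
}}

```text
t: 4.15
tool_pos: [0.4506, -0.0743, 0.0819]
tool_rot: [[-0.113, 0.994, 0.001], [0.994, 0.113, -0.0], [-0.0, 0.001, -1.0]]
ft_force: [0.4, 0.0, 0.5]
grip_width: 0.0734
grasp_force: 0.0
```

{"method": "servo_tool", "body": {
  "series": "0 0 0 0 0 0 1;0 0 0 0 0 0 1;0 0 0 0 0 0 1;0 0 0 0 0 0 1;0 0 0 0 0 0 1"
}}

```text
t: 4.65
tool_pos: [0.4506, -0.0748, 0.0824]
tool_rot: [[-0.113, 0.994, 0.001], [0.994, 0.113, -0.0], [-0.0, 0.001, -1.0]]
ft_force: [-2.9, 0.4, 9.1]
grip_width: 0.0385
grasp_force: 59.1
```

{"method": "servo_tool", "body": {
  "series": "0 0 0 0 0 0 1;0 0 0 0 0 0 1;0 0 -1 0 0 0 1;0 0 -1 0 0 0 1;0 0 -1 0 0 0 1"
}}

```text
t: 5.15
tool_pos: [0.4505, -0.0748, 0.1125]
tool_rot: [[-0.113, 0.994, 0.001], [0.994, 0.113, -0.0], [-0.0, 0.001, -1.0]]
ft_force: [1.3, -0.5, -1.0]
grip_width: 0.0386
grasp_force: 60.2
```

{"method": "servo_tool", "body": {
  "series": "0 0 -3 0 0 -0.03 1;0 0 -4 0 0 -0.03 1;0 0 -4 0 0 0 1;0 0 -3 0 0 0 1;0 2.54 0 0 0 0 1"
}}

```text
t: 5.65
tool_pos: [0.4758, -0.0709, 0.2566]
tool_rot: [[-0.171, 0.985, 0.007], [0.985, 0.171, -0.001], [-0.003, 0.007, -1.0]]
ft_force: [1.4, 0.2, -1.8]
grip_width: 0.0385
grasp_force: 60.5
```

{"method": "servo_tool", "body": {
  "series": "1.6 2.54 0 0 0 0 1;1.6 2.54 0 0 0 0 1;1.6 2.54 0 0 0 0 1;1.6 2.54 0 0 0 0 1;1.6 2.54 0 0 0 0 1"
}}

```text
t: 6.15
tool_pos: [0.5872, 0.0312, 0.2522]
tool_rot: [[-0.172, 0.985, 0.0], [0.985, 0.172, 0.0], [-0.0, 0.0, -1.0]]
ft_force: [0.5, 0.1, -0.9]
grip_width: 0.0381
grasp_force: 60.5
```

{"method": "servo_tool", "body": {
  "series": "1.6 2.54 0 0 0 0 1;1.6 2.54 0 0 0 0 1;1.6 2.54 0 0 0 0 1;1.6 2.54 0 0 0 0 1;0 0 0 0 0 0 1"
}}

```text
t: 6.65
tool_pos: [0.6777, 0.1132, 0.252]
tool_rot: [[-0.174, 0.985, 0.002], [0.985, 0.174, 0.001], [0.001, 0.002, -1.0]]
ft_force: [-0.1, 0.8, -0.9]
grip_width: 0.0381
grasp_force: 60.7
```

```bash
python3 - <<'E'
from h import *
im,c=snap("wrist","w2")
go(.676,.112,.024,9.9)
for b in blobs(im,(12,100,90),(28,255,255),200)[:6]:
    (u,v),r=cv2.minEnclosingCircle(b);print((round(u),round(v)),round(r,1),ray(c,(u,v),.054),ray(c,(u,v),.112)[:2])
print(proj(c,np.array([.676,.112,.004])))
E
```

```text
t 6.7 pos [0.6762 0.1119 0.2516] yaw 10.0 tilt [0.0003 0.    ] w 0.0387 | wz 0.002 then shift cm [ 1.000e-02 -1.000e-02  2.276e+01]
(248, 272) 50.6 [ 0.69246695 -0.02217488  0.054     ] [0.68776906 0.0128084 ]
(253, 131) 17.2 [0.66630419 0.16535977 0.054     ] [0.66607062 0.16834272]
(92, 239) 22.9 [ 0.4791075  -0.00982797  0.054     ] [0.5108166  0.02304847]
(146, 80) 13.6 [0.53712487 0.20078369 0.054     ] [0.55893407 0.19772201]
(394, 70) 14.6 [0.81190444 0.25998176 0.054     ] [0.7868261 0.2468187]
(385, 96) 13.2 [0.81053479 0.23051046 0.054     ] [0.78569016 0.2223763 ]
[253.06537276 168.40387583]
```

View pics/w2.png

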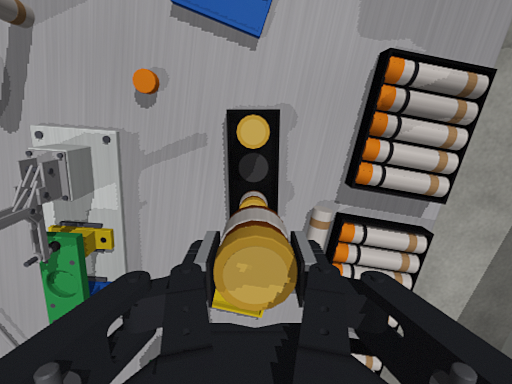

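The grey disc is at (253,167), against a predicted (253,168). The neighbouring lid at (253,131) suggests about 1 mm more in y, so I'll shift by that and descend.

{"method": "servo_tool", "body": {
  "series": "0.1 0 4 0 0 0 1;0 0 4 0 0 0 1;0 0 4 0 0 0 1;0 0 4 0 0 0 1;0 0 3 0 0 0 1"
}}

```text
t: 7.2
tool_pos: [0.6735, 0.1107, 0.0595]
tool_rot: [[-0.172, 0.985, -0.003], [0.985, 0.172, -0.001], [-0.0, -0.003, -1.0]]
ft_force: [-0.9, -0.4, -1.1]
grip_width: 0.0383
grasp_force: 60.7
```

{"method": "servo_tool", "body": {
  "series": "0 0 1 0 0 0 1;0 0 1 0 0 0 1;0 0 0.5 0 0 0 1;0 0 0.5 0 0 0 1;0 0 0 0 0 0 1"
}}

```text
t: 7.7
tool_pos: [0.6759, 0.1118, 0.032]
tool_rot: [[-0.172, 0.985, 0.001], [0.985, 0.172, 0.0], [-0.0, 0.001, -1.0]]
ft_force: [-0.1, 0.1, -2.2]
grip_width: 0.0383
grasp_force: 60.7
```

{"method": "servo_tool", "body": {
  "series": "0 0 0.3 0 0 0 1;0 0 0.2 0 0 0 1;0 0 0.2 0 0 0 1;0 0 0 0 0 0 1;0 0 0 0 0 0 1"
}}

```text
t: 8.2
tool_pos: [0.6757, 0.1119, 0.0246]
tool_rot: [[-0.172, 0.985, 0.0], [0.985, 0.172, 0.0], [0.0, 0.0, -1.0]]
ft_force: [-0.5, -0.3, 0.8]
grip_width: 0.0388
grasp_force: 60.8
```

{"method": "servo_tool", "body": {
  "series": "0 0 0.1 0 0 0 1;0 0 0 0 0 0 1;0 0 0 0 0 0 -0.35;0 0 0 0 0 0 -0.35;0 0 0 0 0 0 -0.35"
}}

```text
t: 8.7
tool_pos: [0.6755, 0.1118, 0.0231]
tool_rot: [[-0.172, 0.985, -0.0], [0.985, 0.172, -0.0], [0.0, -0.0, -1.0]]
ft_force: [0.1, -0.3, -0.5]
grip_width: 0.0576
grasp_force: 0.0
```

{"method": "servo_tool", "body": {
  "series": "0 0 0 0 0 0 -0.35;0 0 -1 0 0 0 -0.35;0 0 -3 0 0 0 -0.35;0 0 -4 0 0 0 -0.35;0 0 -4 0 0 0 -0.35"
}}

```text
t: 9.2
tool_pos: [0.6752, 0.1118, 0.1448]
tool_rot: [[-0.172, 0.985, -0.001], [0.985, 0.172, -0.0], [0.0, -0.001, -1.0]]
ft_force: [0.3, 0.4, -0.6]
grip_width: 0.0577
grasp_force: 0.0
```

{"method": "servo_tool", "body": {
  "series": "0 0 -4 0 0 0 -0.35;0 0 -4 0 0 0 -0.35;0 0 -4 0 0 0 -0.35;0 0 -1 0 0 0 -0.35;0 0 0 0 0 0 -0.35"
}}

```text
t: 9.7
tool_pos: [0.6765, 0.112, 0.2764]
tool_rot: [[-0.172, 0.985, 0.005], [0.985, 0.172, 0.001], [-0.0, 0.005, -1.0]]
ft_force: [-0.3, -0.3, -0.0]
grip_width: 0.058
grasp_force: 0.0
```

```bash
python3 - <<'E'
from h import *
im,c=snap("wrist","w3")
go(.437,.0435,.28,6.5)
for b in blobs(im,(12,100,90),(28,255,255),200)[:6]:
    (u,v),r=cv2.minEnclosingCircle(b);print((round(u),round(v)),round(r,1),ray(c,(u,v),.054))
t,ct=snap("top","t3")
m=cv2.inRange(cv2.cvtColor(t,cv2.COLOR_BGR2HSV),np.array((0,150,40)),np.array((6,255,255)));ys,xs=np.nonzero(m[185:210,270:300]);print("red px top",xs.mean()+270,ys.mean()+185,len(xs),ray(ct,(xs.mean()+270,ys.mean()+185),.225))
E
```

```text
t 9.75 pos [0.6754 0.1118 0.2739] yaw 9.91 tilt [0.0011 0.0002] w 0.0578 | wz 0.06 then shift cm [ -4.09 -24.46  -0.61]
(233, 284) 37.1 [ 0.67494642 -0.06292365  0.054     ]
(253, 129) 16.0 [0.66629059 0.16533403 0.054     ]
(253, 170) 15.2 [0.67550357 0.11314674 0.054     ]
(254, 205) 14.9 [0.68441859 0.06484303 0.054     ]
(101, 232) 21.4 [ 0.47835199 -0.0102399   0.054     ]
(153, 81) 12.3 [0.53603721 0.20091407 0.054     ]
red px top nan nan 0 [nan nan nan]<stdin>:7: RuntimeWarning: Mean of empty slice.
  ret = ret.dtype.type(ret / rcount)
```

View pics/w3.png

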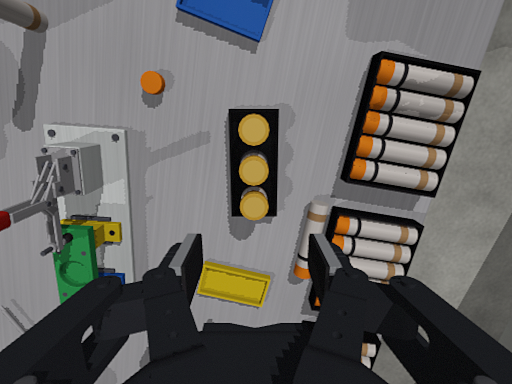

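Jar lid at (253,170) sits between its neighbours at (253,129) and (254,205), within 2 mm of the midpoint. Next is the handle.

{"method": "servo_tool", "body": {
  "series": "0 -2 -1 0 0 0.06 -0.5;0 -3 0 0 0 0 -1;-0.5 -3 0 0 0 0 -1;-0.5 -3 0 0 0 0 -1;-0.5 -3 0 0 0 0 -1"
}}

```text
t: 10.3
tool_pos: [0.5358, 0.0795, 0.2808]
tool_rot: [[-0.113, 0.994, -0.004], [0.994, 0.113, -0.001], [-0.0, -0.005, -1.0]]
ft_force: [0.2, 0.5, 0.9]
grip_width: 0.0853
grasp_force: 0.0
```

{"method": "servo_tool", "body": {
  "series": "-0.5 -3 0 0 0 0 -1;-0.5 -3 0 0 0 0 -1;-0.5 -2 0 0 0 0 -1;-0.5 -1 0 0 0 0 -1;0 0 0 0 0 0 -1"
}}

```text
t: 10.8
tool_pos: [0.4498, 0.0494, 0.2822]
tool_rot: [[-0.112, 0.994, -0.002], [0.994, 0.112, -0.0], [-0.0, -0.002, -1.0]]
ft_force: [0.7, 0.1, 0.2]
grip_width: 0.0856
grasp_force: 0.0
```

```bash
python3 - <<'E'
from h import *
im=cv2.imread("pics/top0.png");ct=camera_info("top")
go(.4367,.0433,.187,6.4)
w,c=snap("wrist","w4")
def red(i,box):
    x0,y0,x1,y1=box;m=cv2.inRange(cv2.cvtColor(i,cv2.COLOR_BGR2HSV),np.array((0,150,40)),np.array((8,255,255)))[y0:y1,x0:x1]
    ys,xs=np.nonzero(m);print("red",len(xs),xs.mean()+x0,ys.mean()+y0,ys.min()+y0,ys.max()+y0,xs.min()+x0,xs.max()+x0);return xs.mean()+x0,ys.mean()+y0
p=red(im,(272,185,298,210));print(ray(ct,p,.22))
p=red(w,(200,40,310,260));print(ray(c,p,.21),proj(c,np.array([.4367,.0433,.231])))
E
```

```text
t 10.8 pos [0.4498 0.0494 0.2822] yaw 6.44 tilt [-0.0024 -0.0003] w 0.0856 | wz 0.001 then shift cm [-0.46 -1.37  9.52]
red 24 285.2916666666667 194.79166666666666 193 197 282 288
[0.43806082 0.04271813 0.22      ]
red 780 238.11282051282052 209.2153846153846 187 230 226 248
[0.43627784 0.04559405 0.21      ] [236.69782182 221.3123667 ]
```

View pics/w4.png

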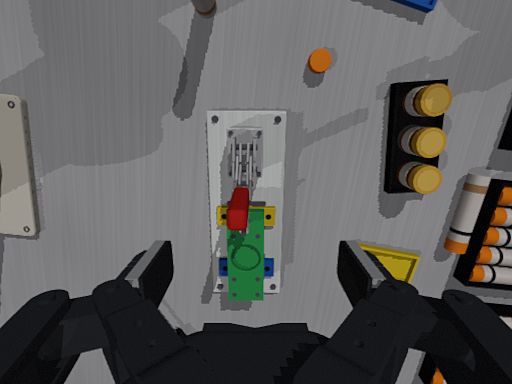

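The handle is at (238,209) in this view, consistent with (0.437, 0.0435). I'll descend and pinch it.

{"method": "servo_tool", "body": {
  "series": "-0.45 -1.35 0 0 0 0 -1;0 0 0 0 0 0 -1;0 0 3 0 0 0 -1;0 0 3 0 0 0 -1;0 0 2 0 0 0 -1"
}}

```text
t: 11.35
tool_pos: [0.4378, 0.0439, 0.2017]
tool_rot: [[-0.113, 0.994, -0.001], [0.994, 0.113, -0.0], [0.0, -0.001, -1.0]]
ft_force: [0.3, -0.1, -0.1]
grip_width: 0.0853
grasp_force: 0.0
```

{"method": "servo_tool", "body": {
  "series": "0 0 1.5 0 0 0 -1;0 0 0 0 0 0 0;0 0 0 0 0 0 0.4;0 0 0 0 0 0 1;0 0 0 0 0 0 1"
}}

```text
t: 11.85
tool_pos: [0.4389, 0.044, 0.1892]
tool_rot: [[-0.113, 0.994, 0.002], [0.994, 0.113, 0.0], [-0.0, 0.002, -1.0]]
ft_force: [0.2, -0.1, 0.2]
grip_width: 0.0283
grasp_force: 0.0
```

{"method": "servo_tool", "body": {
  "series": "0 0 0 0 0 0 1;0 0 0 0 0 0 1;0 0 0 0 0 0 1;0 0 0 0 0 0 1;0 0 0 0 0 0 1"
}}

```text
t: 12.35
tool_pos: [0.4368, 0.0438, 0.1891]
tool_rot: [[-0.112, 0.994, -0.002], [0.994, 0.112, -0.0], [0.0, -0.002, -1.0]]
ft_force: [-8.5, -1.4, 11.0]
grip_width: 0.0152
grasp_force: 58.7
```

{"method": "servo_tool", "body": {
  "series": "0.85 0 0 0 0 0 1;0.85 0 0 0 0 0 1;0.84 0 0.1 0 0 0 1;0.83 0 0.12 0 0 0 1;0.82 0 0.2 0 0 0 1"
}}

```text
t: 12.85
tool_pos: [0.4321, 0.0848, 0.1844]
tool_rot: [[-0.113, 0.994, -0.002], [0.994, 0.113, -0.002], [-0.002, -0.003, -1.0]]
ft_force: [-5.7, -3.9, 4.1]
grip_width: 0.0153
grasp_force: 59.5
```

{"method": "servo_tool", "body": {
  "series": "0.81 0 0.24 0 0 0 1;0.78 0 0.32 0 0 0 1;0.76 0 0.36 0 0 0 1;0.74 0 0.42 0 0 0 1;0.71 0 0.48 0 0 0 1"
}}

```text
t: 13.35
tool_pos: [0.428, 0.1232, 0.1665]
tool_rot: [[-0.113, 0.994, -0.002], [0.994, 0.113, -0.001], [-0.001, -0.002, -1.0]]
ft_force: [-5.2, -1.4, 6.7]
grip_width: 0.0153
grasp_force: 60.1
```

{"method": "servo_tool", "body": {
  "series": "0.67 0 0.52 0 0 0 1;0.63 0 0.56 0 0 0 1;0.59 0 0.6 0 0 0 1;0.54 0 0.65 0 0 0 1;0.49 0 0.68 0 0 0 1"
}}

```text
t: 13.85
tool_pos: [0.4249, 0.1525, 0.1363]
tool_rot: [[-0.112, 0.994, -0.002], [0.994, 0.112, -0.0], [-0.0, -0.002, -1.0]]
ft_force: [-4.7, -0.2, 7.4]
grip_width: 0.0152
grasp_force: 60.2
```

{"method": "servo_tool", "body": {
  "series": "0.45 0 0.72 0 0 0 1;0.4 0 0.75 0 0 0 1;0.34 0 0.77 0 0 0 1;0.28 0 0.8 0 0 0 1;0.23 0 0.8 0 0 0 1"
}}

```text
t: 14.35
tool_pos: [0.4231, 0.1697, 0.0978]
tool_rot: [[-0.112, 0.994, -0.001], [0.994, 0.112, 0.0], [0.001, -0.001, -1.0]]
ft_force: [-6.5, 3.3, 7.9]
grip_width: 0.0155
grasp_force: 61.1
```

{"method": "servo_tool", "body": {
  "series": "0 0 0 0 0 0 1;0 0 0 0 0 0 1;0 0 0 0 0 0 -1;0 0 0 0 0 0 -1;0 0 0 0 0 0 -1"
}}

```text
t: 14.85
tool_pos: [0.4244, 0.1693, 0.0977]
tool_rot: [[-0.113, 0.994, 0.001], [0.994, 0.113, 0.0], [0.0, 0.001, -1.0]]
ft_force: [0.5, -0.2, 0.6]
grip_width: 0.0585
grasp_force: 0.0
```

{"method": "servo_tool", "body": {
  "series": "0 0 -2 0 0 0 -1;0 0 -4 0 0 0 -1;0 0 -4 0 0 0 -1;0 0 -4 0 0 0 -1;0 0 -4 0 0 0 -1"
}}

```text
t: 15.35
tool_pos: [0.4238, 0.169, 0.2793]
tool_rot: [[-0.113, 0.994, 0.0], [0.994, 0.113, 0.0], [0.0, 0.0, -1.0]]
ft_force: [1.1, 0.2, -0.0]
grip_width: 0.0852
grasp_force: 0.0
```

```bash
python3 - <<'E'
from h import *
w,c=snap("scene","s5");cv2.imwrite("pics/s5c.png",cv2.resize(w[100:360,80:380],None,fx=2,fy=2))
go(.4497,-.0745,.3,96.4)
E
```

```text
t 15.4 pos [0.4271 0.1702 0.2855] yaw 6.46 tilt [0.0098 0.0035] w 0.0855 | wz -1.57 then shift cm [  0.48 -24.57  -1.45]
```

View pics/s5c.png

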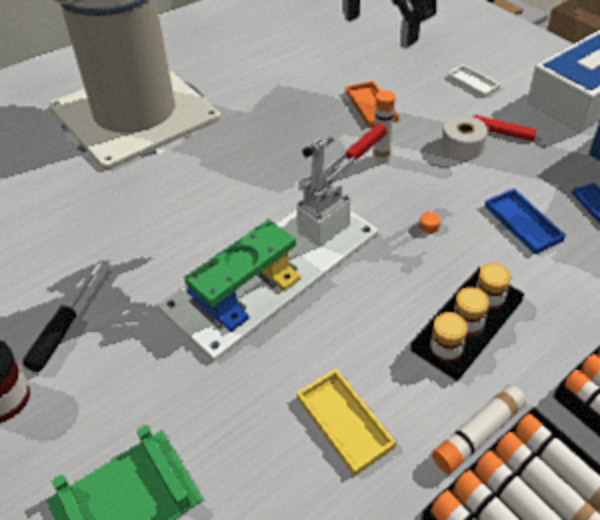

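The toggle is open: the arm is folded back and the red handle is down at (365,142) in the crop. The plate is free, with the cradle at the lower left. Next I'll pick up the plate across its middle.

{"method": "servo_tool", "body": {
  "series": "-4 0 0 0 0 0 -1;-4 0 0 0 0 0 -1;-4 0 0 0 0 0 -1;-4 0 0 0 0 0 -1;-4 0 0 0 0 0 -1"
}}

```text
t: 15.9
tool_pos: [0.4465, -0.0312, 0.2775]
tool_rot: [[-0.113, 0.994, 0.001], [0.994, 0.113, -0.0], [-0.0, 0.001, -1.0]]
ft_force: [0.5, 0.3, 0.8]
grip_width: 0.0853
grasp_force: 0.0
```

{"method": "servo_tool", "body": {
  "series": "-4 0 0 0 0 0 -1;-0.5 -0.1 0 0 0 0 -1;0 0 0 0 0 0 -1;0 0 0 0 0 0 -1;0 0 0 0 0 0 -1"
}}

```text
t: 16.4
tool_pos: [0.4504, -0.0732, 0.2773]
tool_rot: [[-0.114, 0.993, -0.0], [0.993, 0.114, 0.0], [0.0, -0.0, -1.0]]
ft_force: [0.3, 0.2, 0.5]
grip_width: 0.0855
grasp_force: 0.0
```

```bash
python3 - <<'E'
from h import *
im,c=snap("wrist","w6")
go(.4497,-.0745,.049,6.4)
for b in blobs(im,(50,100,40),(85,255,255),400)[:2]: print("green",cv2.boundingRect(b),rect(c,b,.07),rect(c,b,.005))
E
```

```text
t 16.45 pos [ 0.4505 -0.0732  0.2774] yaw 6.57 tilt [-0.0001  0.0001] w 0.0854 | wz 0.003 then shift cm [-0.12 -0.1  22.84]
green (233, 118, 43, 108) [449.5 -74.6 139.2  52.7 -83.5] [450.8 -87.9 165.1  62.5 -83.5]
green (292, 278, 60, 60) [ 573.4 -265.7   94.5   81.1   86.3] [ 597.8 -314.6  112.1   96.2   86.3]
```

{"method": "servo_tool", "body": {
  "series": "-0.15 -0.1 4 0 0 0 -1;0 0 4 0 0 0 -1;0 0 4 0 0 0 -1;0 0 4 0 0 0 -1;0 0 3 0 0 0 -1"
}}

```text
t: 16.95
tool_pos: [0.4491, -0.0747, 0.0855]
tool_rot: [[-0.115, 0.993, -0.001], [0.993, 0.115, 0.0], [0.0, -0.001, -1.0]]
ft_force: [0.4, -0.0, 0.3]
grip_width: 0.0853
grasp_force: 0.0
```

{"method": "servo_tool", "body": {
  "series": "0 0 2 0 0 0 -1;0 0 1.8 0 0 0 -1;0 0 0 0 0 0 -1;0 0 0 0 0 0 0;0 0 0 0 0 0 1"
}}

```text
t: 17.45
tool_pos: [0.4506, -0.0757, 0.0504]
tool_rot: [[-0.114, 0.994, 0.002], [0.994, 0.114, -0.0], [-0.001, 0.002, -1.0]]
ft_force: [-0.4, -0.4, 0.6]
grip_width: 0.0589
grasp_force: 0.0
```

{"method": "servo_tool", "body": {
  "series": "0 0 0 0 0 0 1;0 0 0 0 0 0 1;0 0 0 0 0 0 1;0 0 0 0 0 0 1;0 0 0 0 0 0 1"
}}

```text
t: 17.95
tool_pos: [0.4505, -0.0758, 0.0508]
tool_rot: [[-0.113, 0.994, 0.002], [0.994, 0.113, -0.0], [-0.0, 0.002, -1.0]]
ft_force: [-0.9, 2.5, 5.9]
grip_width: 0.0512
grasp_force: 63.1
```

{"method": "servo_tool", "body": {
  "series": "0 0 -0.5 0 0 0 1;0 0 -1 0 0 0 1;0 0 -2 0 0 0 1;0 0 -3 0 0 0 1;0 0 -3 0 0 0 1"
}}

```text
t: 18.45
tool_pos: [0.4494, -0.0759, 0.1461]
tool_rot: [[-0.113, 0.994, -0.0], [0.994, 0.113, -0.0], [0.0, -0.0, -1.0]]
ft_force: [-0.3, -0.0, -1.5]
grip_width: 0.051
grasp_force: 62.8
```

```bash
python3 - <<'E'
from h import *
go(.601,-.3265,.145,-3)
E
```

```text
t 18.45 pos [ 0.4494 -0.0759  0.1461] yaw 6.47 tilt [-0.0002 -0.    ] w 0.051 | wz 0.165 then shift cm [-24.23  16.45   0.11]
```

{"method": "servo_tool", "body": {
  "series": "0 0 -1 0 0 0.083 1;0 0 0 0 0 0.082 1;-3.05 2.06 0 0 0 0 1;-3.05 2.06 0 0 0 0 1;-3.05 2.06 0 0 0 0 1"
}}

```text
t: 18.95
tool_pos: [0.5074, -0.1716, 0.1557]
tool_rot: [[0.051, 0.999, 0.001], [0.999, -0.051, -0.0], [-0.0, 0.001, -1.0]]
ft_force: [0.2, 0.5, -1.7]
grip_width: 0.0512
grasp_force: 62.9
```

{"method": "servo_tool", "body": {
  "series": "-3.05 2.06 0 0 0 0 1;-3.05 2.06 0 0 0 0 1;-3.05 2.06 0 0 0 0 1;-3.05 2.06 0 0 0 0 1;-3.05 2.06 0 0 0 0 1"
}}

```text
t: 19.45
tool_pos: [0.6021, -0.3295, 0.1555]
tool_rot: [[0.052, 0.999, 0.0], [0.999, -0.052, -0.0], [-0.0, 0.0, -1.0]]
ft_force: [0.1, 0.2, -1.8]
grip_width: 0.0509
grasp_force: 62.9
```

{"method": "servo_tool", "body": {
  "series": "0 0 3 0 0 0 1;0 0 2 0 0 0 1;0 0 1 0 0 0 1;0 0 1 0 0 0 1;0 0 0 0 0 0 1"
}}

```text
t: 19.95
tool_pos: [0.6012, -0.3277, 0.0839]
tool_rot: [[0.052, 0.999, -0.001], [0.999, -0.052, 0.001], [0.001, -0.001, -1.0]]
ft_force: [-0.3, 0.3, -1.5]
grip_width: 0.0509
grasp_force: 62.9
```

```bash
python3 - <<'E'
from h import *
go(.601,-.3265,.017,-3)
w,c=snap("wrist","w7");s,cs=snap("scene","s7");t,_=snap("top","t7")
cv2.imwrite("pics/m7.png",np.hstack([cv2.resize(s[230:384,60:260],(500,385)),cv2.resize(t[100:200,330:460],(300,231))[:231] if 0 else np.vstack([cv2.resize(t[110:200,340:440],(290,261)),np.zeros((124,290,3),np.uint8)])]))
E
```

```text
t 19.95 pos [ 0.6012 -0.3277  0.0839] yaw -2.97 tilt [-0.0012  0.0007] w 0.0509 | wz 0.001 then shift cm [ 0.12 -0.02  6.69]
```

View pics/m7.png

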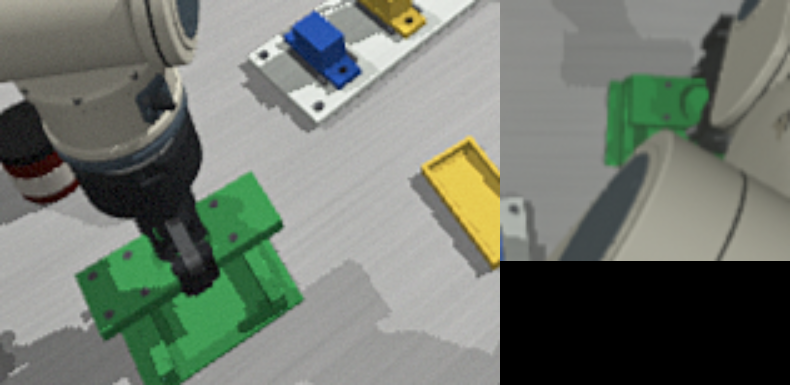

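The scene crop shows the plate held level above the cradle and parallel to it. I'm lowering it.

{"method": "servo_tool", "body": {
  "series": "0 0 2 0 0 0 1;0 0 2 0 0 0 1;0 0 1.2 0 0 0 1;0 0 0.6 0 0 0 1;0 0 0 0 0 0 1"
}}

```text
t: 20.6
tool_pos: [0.6015, -0.328, 0.0261]
tool_rot: [[0.052, 0.999, -0.001], [0.999, -0.052, 0.0], [0.0, -0.001, -1.0]]
ft_force: [-0.6, -0.3, -1.2]
grip_width: 0.0509
grasp_force: 62.9
```

{"method": "servo_tool", "body": {
  "series": "0 0 0.3 0 0 0 1;0 0 0.2 0 0 0 1;0 0 0.2 0 0 0 1;0 0 0 0 0 0 1;0 0 0 0 0 0 1"
}}

```text
t: 21.1
tool_pos: [0.6017, -0.3282, 0.0196]
tool_rot: [[0.052, 0.999, 0.0], [0.999, -0.052, -0.0], [-0.0, 0.0, -1.0]]
ft_force: [-0.9, 0.1, -0.6]
grip_width: 0.0509
grasp_force: 62.9
```

{"method": "servo_tool", "body": {
  "series": "0 0 0.2 0 0 0 1;0 0 0 0 0 0 1;0 0 0.1 0 0 0 1;0 0 0 0 0 0 -0.5;0 0 0 0 0 0 -0.7"
}}

```text
t: 21.6
tool_pos: [0.6019, -0.3282, 0.0166]
tool_rot: [[0.052, 0.999, 0.0], [0.999, -0.052, -0.0], [-0.0, 0.0, -1.0]]
ft_force: [-0.2, 0.4, 0.5]
grip_width: 0.0724
grasp_force: 0.0
```

{"method": "servo_tool", "body": {
  "series": "0 0 0 0 0 0 -0.7;0 0 0 0 0 0 -0.7;0 0 -1 0 0 0 -0.7;0 0 -3 0 0 0 -0.7;0 0 -4 0 0 0 -0.7"
}}

```text
t: 22.1
tool_pos: [0.6004, -0.3274, 0.0958]
tool_rot: [[0.052, 0.999, -0.003], [0.999, -0.052, 0.002], [0.002, -0.004, -1.0]]
ft_force: [-0.7, -0.3, 0.4]
grip_width: 0.0726
grasp_force: 0.0
```

{"method": "servo_tool", "body": {
  "series": "0 0 -4 0 0 0 -1;0 0 -4 0 0 0 -1;0 0 -4 0 0 0 -1;0 0 -4 0 0 0 -1;0 0 0 0 0 0 -1"
}}

```text
t: 22.6
tool_pos: [0.6046, -0.3298, 0.2646]
tool_rot: [[0.052, 0.999, 0.011], [0.999, -0.052, -0.006], [-0.005, 0.011, -1.0]]
ft_force: [1.2, -0.7, 0.0]
grip_width: 0.0853
grasp_force: 0.0
```

```bash
python3 - <<'E'
from h import *
go(.601,-.3265,.017,-3)
w,c=snap("wrist","w8");cs=camera_info("scene");s,_=snap("scene","s8")
cv2.imwrite("pics/m8.png",np.hstack([w,cv2.resize(s[230:384,60:200],(288,317))[:317] if 0 else cv2.resize(s[230:384,60:180],(288,384))]))
E
```

```text
t 22.6 pos [ 0.6046 -0.3298  0.2646] yaw -2.98 tilt [ 0.0106 -0.006 ] w 0.0853 | wz 0.0 then shift cm [ 0.31 -0.38 24.76]
```

View pics/m8.png

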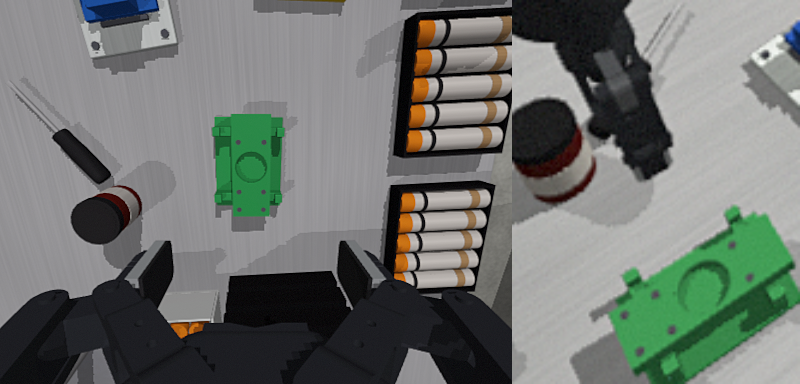

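The plate lies between the horns on both bars, centred at (250,166). Next is the blue block.

{"method": "servo_tool", "body": {
  "series": "0 0 0 0 0 -0.082 -1;0 0 0 0 0 -0.082 -1;3.2 -1.75 0 0 0 0 -1;3.2 -1.75 0 0 0 0 -1;3.2 -1.75 0 0 0 0 -1"
}}

```text
t: 23.2
tool_pos: [0.5368, -0.2373, 0.2543]
tool_rot: [[-0.111, 0.994, -0.003], [0.994, 0.111, 0.002], [0.002, -0.003, -1.0]]
ft_force: [0.9, 0.0, 0.6]
grip_width: 0.0854
grasp_force: 0.0
```

{"method": "servo_tool", "body": {
  "series": "3.2 -1.75 0 0 0 0 -1;3.2 -1.75 0 0 0 0 -1;3.2 -1.75 0 0 0 0 -1;3.2 -1.75 0 0 0 0 -1;0 0 0 0 0 0 -1"
}}

```text
t: 23.7
tool_pos: [0.4508, -0.1162, 0.2547]
tool_rot: [[-0.114, 0.993, -0.005], [0.994, 0.114, 0.002], [0.003, -0.005, -1.0]]
ft_force: [0.6, 0.3, 0.2]
grip_width: 0.0854
grasp_force: 0.0
```

```bash
python3 - <<'E'
from h import *
im,c=snap("wrist","w9")
go(.4547,-.1192,.027,6.4)
for nm,lo,hi in(("blue",(105,120,40),(125,255,255)),("yel",(22,120,60),(34,255,255))):
    for b in blobs(im,lo,hi,150):
        x,y,w,h=cv2.boundingRect(b);print(nm,(x,y,w,h),rect(c,b,.022),rect(c,b,.056),"tray",rect(c,b,.013))
print(proj(c,np.array([.4547,-.1192,.056])),proj(c,np.array([.4447,-.0298,.056])))
E
```

```text
t 23.75 pos [ 0.4528 -0.1177  0.2553] yaw 6.53 tilt [-0.0029  0.0008] w 0.0856 | wz 0.002 then shift cm [-0.17  0.17 22.83]
blue (225, 161, 66, 29) [ 453.8 -123.5   88.6   39.2    5.4] [ 452.8 -116.4   80.6   35.7    5.4] tray [ 454.  -125.3   90.7   40.2    5.4]
yel (370, 145, 94, 54) [668.7 -93.8 116.   54.7  -4.8] [648.3 -89.5 105.5  49.7  -4.8] tray [674.1 -95.  118.8  56.   -4.8]
yel (224, 89, 70, 28) [444.1 -28.7  88.7  32.9   6.5] [444.  -30.3  80.7  29.9   6.5] tray [444.1 -28.3  90.8  33.7   6.5]
[258.414856   177.85987054] [258.85228781 102.28029387]
```

View pics/w9.png

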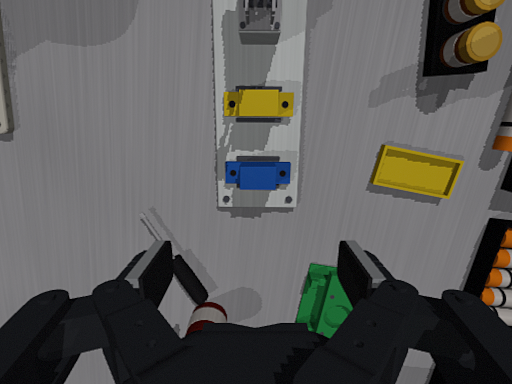

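Blue block top is at (258,176) and yellow at (259,102), both as predicted to within 2 px. The yellow tray is at (417,172). Grasping blue.

{"method": "servo_tool", "body": {
  "series": "-0.05 0.15 4 0 0 0 -1;0 0 4 0 0 0 -1;0 0 4 0 0 0 -1;0 0 4 0 0 0 -1;0 0 3 0 0 0 -1"
}}

```text
t: 24.25
tool_pos: [0.4556, -0.1199, 0.0635]
tool_rot: [[-0.111, 0.994, -0.003], [0.994, 0.111, 0.001], [0.001, -0.002, -1.0]]
ft_force: [0.8, -0.1, -0.5]
grip_width: 0.0853
grasp_force: 0.0
```

{"method": "servo_tool", "body": {
  "series": "0 0 2 0 0 0 -1;0 0 1.7 0 0 0 -1;0 0 0 0 0 0 -1;0 0 0 0 0 0 0;0 0 0 0 0 0 1"
}}

```text
t: 24.75
tool_pos: [0.4571, -0.12, 0.0299]
tool_rot: [[-0.111, 0.994, 0.001], [0.994, 0.111, -0.0], [-0.0, 0.001, -1.0]]
ft_force: [-0.5, -0.3, 0.0]
grip_width: 0.0593
grasp_force: 0.0
```

{"method": "servo_tool", "body": {
  "series": "0 0 0 0 0 0 1;0 0 0 0 0 0 1;0 0 0 0 0 0 1;0 0 0 0 0 0 1;0 0 0 0 0 0 1"
}}

```text
t: 25.25
tool_pos: [0.4568, -0.1198, 0.0305]
tool_rot: [[-0.112, 0.994, 0.001], [0.994, 0.112, -0.001], [-0.001, 0.001, -1.0]]
ft_force: [-0.6, -1.0, 6.5]
grip_width: 0.0448
grasp_force: 62.3
```

{"method": "servo_tool", "body": {
  "series": "0 0 -0.5 0 0 0 1;0 0 -1 0 0 0 1;0 0 -2 0 0 0 1;0 0 -4 0 0 0 1;0 0 -4 0 0 0 1"
}}

```text
t: 25.75
tool_pos: [0.4558, -0.1193, 0.1459]
tool_rot: [[-0.112, 0.994, -0.001], [0.994, 0.112, 0.0], [0.001, -0.001, -1.0]]
ft_force: [0.8, -0.0, -2.3]
grip_width: 0.0447
grasp_force: 62.0
```

{"method": "servo_tool", "body": {
  "series": "0 0 -4 0 0 0 1;0 0 -4 0 0 0 1;0 0 -3 0 0 0 1;0 0 0 0 0 0 1;0 0 0 0 0 0 1"
}}

```text
t: 26.25
tool_pos: [0.4563, -0.1195, 0.2551]
tool_rot: [[-0.112, 0.994, 0.002], [0.994, 0.112, -0.0], [-0.001, 0.002, -1.0]]
ft_force: [0.1, -0.2, -2.4]
grip_width: 0.045
grasp_force: 62.3
```

```bash
python3 - <<'E'
from h import *
go(.605,.313,.25,-10.1)
E
```

```text
t 26.25 pos [ 0.4563 -0.1195  0.2551] yaw 6.42 tilt [ 0.0016 -0.0005] w 0.045 | wz 0.288 then shift cm [45.19  7.06  0.51]
```

{"method": "servo_tool", "body": {
  "series": "0 0 0 0 0 0.144 1;0 0 0 0 0 0.144 1;3.77 0.59 0 0 0 0 1;3.77 0.59 0 0 0 0 1;3.77 0.59 0 0 0 0 1"
}}

```text
t: 26.75
tool_pos: [0.4926, -0.0103, 0.2525]
tool_rot: [[0.176, 0.984, -0.004], [0.984, -0.176, 0.0], [-0.0, -0.004, -1.0]]
ft_force: [0.5, -1.4, -1.6]
grip_width: 0.0447
grasp_force: 62.3
```

{"method": "servo_tool", "body": {
  "series": "3.77 0.59 0 0 0 0 1;3.77 0.59 0 0 0 0 1;3.77 0.59 0 0 0 0 1;3.77 0.59 0 0 0 0 1;3.77 0.59 0 0 0 0 1"
}}

```text
t: 27.25
tool_pos: [0.5547, 0.1704, 0.252]
tool_rot: [[0.175, 0.985, -0.004], [0.985, -0.175, -0.001], [-0.002, -0.004, -1.0]]
ft_force: [0.8, -0.1, -1.7]
grip_width: 0.0447
grasp_force: 62.3
```

{"method": "servo_tool", "body": {
  "series": "3.77 0.59 0 0 0 0 1;3.77 0.59 0 0 0 0 1;3.77 0.59 0 0 0 0 1;3.77 0.59 0 0 0 0 1;0 0 0 0 0 0 1"
}}

```text
t: 27.75
tool_pos: [0.6051, 0.3172, 0.2514]
tool_rot: [[0.172, 0.985, -0.002], [0.985, -0.172, 0.0], [-0.0, -0.002, -1.0]]
ft_force: [-0.3, 0.2, -2.6]
grip_width: 0.0447
grasp_force: 62.1
```

```bash
python3 - <<'E'
from h import *
go(.605,.313,.0225,-10.1)
im,c=snap("wrist","w10")
for b in blobs(im,(105,120,40),(125,255,255),150):
    print("blue",cv2.boundingRect(b),rect(c,b,.013),rect(c,b,.0))
print([proj(c,np.array([.605,.313,0])+np.array([x*np.cos(-.176)-y*np.sin(-.176),x*np.sin(-.176)+y*np.cos(-.176),.013])).round() for x in(-.057,.057) for y in(-.028,.028)])
E
```

```text
t 27.75 pos [0.6051 0.3172 0.2514] yaw -9.9 tilt [-0.0024  0.    ] w 0.0447 | wz 0.004 then shift cm [-0.42  0.06 22.89]
blue (178, 211, 154, 85) [582.1 186.8 225.  141.2  -9.9] [580.9 180.  232.7 146.   -9.9]
blue (214, 150, 83, 41) [603.9 315.2 112.8  56.4  -9.9] [603.4 312.7 116.7  58.3  -9.9]
blue (245, 54, 69, 44) [655.2 429.5  81.9  40.6 -18.8] [656.5 430.9  84.7  42.  -18.8]
blue (196, 0, 51, 9) [599.  520.   59.3   8.3 -10. ] [598.4 524.5  61.4   8.6 -10. ]
[array([216., 191.]), array([214., 151.]), array([296., 191.]), array([298., 152.])]
```

View pics/w10.png

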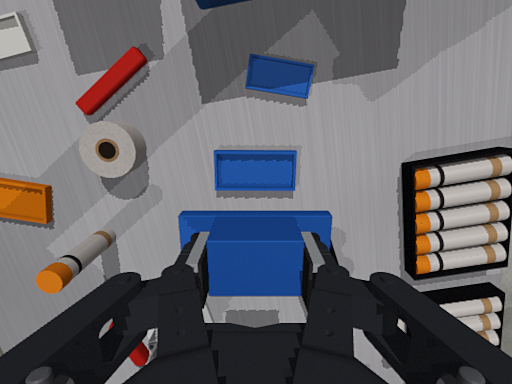

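The blue tray is at (255,170), measuring 113x56 mm, which is the right one. The block is held level and centred in tool y at column 255. I'll descend part way and check.

{"method": "servo_tool", "body": {
  "series": "0 0 4 0 0 0 1;0 0 4 0 0 0 1;0 0 4 0 0 0 1;0 0 4 0 0 0 1;0 0 0 0 0 0 1"
}}

```text
t: 28.3
tool_pos: [0.6, 0.3097, 0.087]
tool_rot: [[0.176, 0.984, -0.013], [0.984, -0.176, -0.007], [-0.009, -0.011, -1.0]]
ft_force: [-1.8, -0.6, -2.4]
grip_width: 0.0448
grasp_force: 62.3
```

{"method": "servo_tool", "body": {
  "series": "0 0 2 0 0 0 1;0 0 0 0 0 0 1;0 0 0 0 0 0 1;0 0 0 0 0 0 1;0 0 0 0 0 0 1"
}}

```text
t: 28.8
tool_pos: [0.6061, 0.3137, 0.0761]
tool_rot: [[0.175, 0.985, 0.002], [0.985, -0.175, 0.001], [0.001, 0.002, -1.0]]
ft_force: [-0.6, -0.2, -2.3]
grip_width: 0.0451
grasp_force: 62.4
```

```bash
python3 - <<'E'
from h import *
go(.6042,.3132,.0225,-10.1)
E
```

```text
t 28.8 pos [0.6061 0.3137 0.0761] yaw -10.09 tilt [0.002  0.0009] w 0.0451 | wz 0.0 then shift cm [-0.08 -0.18  5.36]
```

{"method": "servo_tool", "body": {
  "series": "-0.05 -0.15 1.5 0 0 0 1;0 0 1.5 0 0 0 1;0 0 1 0 0 0 1;0 0 0.5 0 0 0 1;0 0 0 0 0 0 1"
}}

```text
t: 29.3
tool_pos: [0.6029, 0.3128, 0.0277]
tool_rot: [[0.175, 0.985, -0.002], [0.985, -0.175, -0.001], [-0.002, -0.002, -1.0]]
ft_force: [-0.3, -0.5, -2.0]
grip_width: 0.0451
grasp_force: 62.5
```

{"method": "servo_tool", "body": {
  "series": "0 0 0.3 0 0 0 1;0 0 0.2 0 0 0 1;0 0 0.2 0 0 0 1;0 0 0 0 0 0 1;0 0 0 0 0 0 1"
}}

```text
t: 29.8
tool_pos: [0.6039, 0.3132, 0.0226]
tool_rot: [[0.175, 0.985, 0.0], [0.985, -0.175, 0.0], [0.0, 0.0, -1.0]]
ft_force: [0.5, -1.0, -1.6]
grip_width: 0.0451
grasp_force: 62.6
```

{"method": "servo_tool", "body": {
  "series": "0 0 0.1 0 0 0 1;0 0 0 0 0 0 1;0 0 0 0 0 0 -0.5;0 0 0 0 0 0 -0.7;0 0 0 0 0 0 -0.7"
}}

```text
t: 30.3
tool_pos: [0.604, 0.3133, 0.0215]
tool_rot: [[0.175, 0.985, 0.0], [0.985, -0.175, 0.0], [0.0, 0.0, -1.0]]
ft_force: [0.6, 0.9, -0.1]
grip_width: 0.0726
grasp_force: 0.0
```

{"method": "servo_tool", "body": {
  "series": "0 0 0 0 0 0 -0.7;0 0 -1 0 0 0 -0.7;0 0 -3 0 0 0 -0.7;0 0 -4 0 0 0 -1;0 0 -4 0 0 0 -1"
}}

```text
t: 30.8
tool_pos: [0.6035, 0.313, 0.1429]
tool_rot: [[0.175, 0.985, -0.001], [0.985, -0.175, -0.0], [-0.0, -0.001, -1.0]]
ft_force: [1.5, 1.1, 0.0]
grip_width: 0.0856
grasp_force: 0.0
```

{"method": "servo_tool", "body": {
  "series": "0 0 -4 0 0 0 -1;0 0 -4 0 0 0 -1;0 0 -3 0 0 0 -1;0 0 0 0 0 0 -1;0 0 0 0 0 0 -1"
}}

```text
t: 31.3
tool_pos: [0.604, 0.3133, 0.2527]
tool_rot: [[0.175, 0.985, 0.002], [0.985, -0.175, 0.001], [0.001, 0.002, -1.0]]
ft_force: [-1.0, 0.2, -0.7]
grip_width: 0.0857
grasp_force: 0.0
```

```bash
python3 - <<'E'
from h import *
im,c=snap("wrist","w11")
go(.4447,-.0295,.25,6.4)
for b in blobs(im,(105,120,40),(125,255,255),150)[:2]:
    print("blue",cv2.boundingRect(b),rect(c,b,.013),rect(c,b,.048))
cv2.imwrite("pics/w11c.png",cv2.resize(im[100:230,170:340],None,fx=3,fy=3))
E
```

```text
t 31.35 pos [0.6033 0.313  0.2512] yaw -10.08 tilt [-0.0005 -0.0003] w 0.0856 | wz -0.288 then shift cm [-32.26 -19.58   0.12]
blue (213, 147, 83, 41) [603.9 315.5 113.   56.2 -10.1] [605.  321.7 102.6  51.1 -10.1]
blue (245, 51, 68, 44) [655.2 429.6  82.1  40.6 -19. ] [651.5 425.3  74.5  36.9 -19. ]
```

View pics/w11c.png

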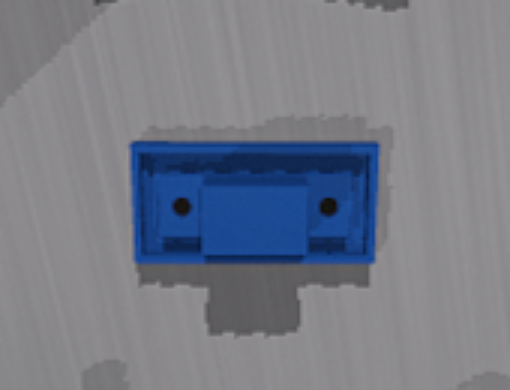

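The blue block stands flat in its tray, with foot holes at (182,206) and (328,206) in the crop, about 2 mm from centre. Now yellow.

{"method": "servo_tool", "body": {
  "series": "0 0 0 0 0 -0.144 -1;0 0 0 0 0 -0.144 -1;-3.23 -1.96 0 0 0 0 -1;-3.23 -1.96 0 0 0 0 -1;-3.23 -1.96 0 0 0 0 -1"
}}

```text
t: 31.85
tool_pos: [0.5543, 0.209, 0.2491]
tool_rot: [[-0.113, 0.994, -0.004], [0.994, 0.113, -0.001], [-0.001, -0.004, -1.0]]
ft_force: [0.9, -0.3, 0.7]
grip_width: 0.0854
grasp_force: 0.0
```

{"method": "servo_tool", "body": {
  "series": "-3.23 -1.96 0 0 0 0 -1;-3.23 -1.96 0 0 0 0 -1;-3.23 -1.96 0 0 0 0 -1;-3.23 -1.96 0 0 0 0 -1;-3.23 -1.96 0 0 0 0 -1"
}}

```text
t: 32.35
tool_pos: [0.4749, 0.0377, 0.2498]
tool_rot: [[-0.112, 0.994, -0.003], [0.994, 0.112, -0.0], [0.0, -0.003, -1.0]]
ft_force: [0.4, -0.5, -0.5]
grip_width: 0.0848
grasp_force: 0.0
```

{"method": "servo_tool", "body": {
  "series": "-3.23 -1.96 0 0 0 0 -1;-3.23 -1.96 0 0 0 0 -1;0 0 4 0 0 0 -1;0 0 4 0 0 0 -1;0 0 0 0 0 0 -1"
}}

```text
t: 32.85
tool_pos: [0.4404, -0.0296, 0.1666]
tool_rot: [[-0.111, 0.994, -0.012], [0.994, 0.111, 0.001], [0.002, -0.012, -1.0]]
ft_force: [-0.3, -0.3, 0.4]
grip_width: 0.0854
grasp_force: 0.0
```

{"method": "servo_tool", "body": {
  "series": "0 0 0 0 0 0 -1;0 0 0 0 0 0 -1"
}}

```text
t: 33.05
tool_pos: [0.446, -0.0295, 0.1725]
tool_rot: [[-0.112, 0.994, 0.001], [0.994, 0.112, -0.0], [-0.0, 0.001, -1.0]]
ft_force: [0.4, -0.0, -0.1]
grip_width: 0.0855
grasp_force: 0.0
```

```bash
python3 - <<'E'
from h import *
im,c=snap("wrist","w12")
go(.4447,-.0298,.0305,6.4)
for b in blobs(im,(22,120,60),(34,255,255),150)[:3]:
    print("y",cv2.boundingRect(b),rect(c,b,.022),rect(c,b,.013))
E
```

```text
t 33.1 pos [ 0.4463 -0.0295  0.1728] yaw 6.45 tilt [ 0.0023 -0.0002] w 0.0858 | wz 0.001 then shift cm [-1.000e-02 -1.600e-01  1.423e+01]
y (383, 222, 109, 61) [665.7 -89.  117.5  57.7  -4.8] [672.7 -93.  121.1  59.5  -4.8]
y (212, 169, 83, 38) [444.3 -34.3  89.   41.5   6.4] [444.5 -36.6  91.8  42.8   6.4]
```

{"method": "servo_tool", "body": {
  "series": "0 -0.15 4 0 0 0 -1;0 0 4 0 0 0 -1;0 0 3 0 0 0 -1;0 0 2 0 0 0 -1;0 0 1.2 0 0 0 -1"
}}

```text
t: 33.6
tool_pos: [0.4443, -0.0296, 0.0291]
tool_rot: [[-0.112, 0.994, 0.001], [0.994, 0.112, -0.0], [-0.0, 0.001, -1.0]]
ft_force: [-0.0, -0.1, 0.5]
grip_width: 0.0856
grasp_force: 0.0
```

{"method": "servo_tool", "body": {
  "series": "0 0 0 0 0 0 -1;0 0 0 0 0 0 0;0 0 0 0 0 0 1;0 0 0 0 0 0 1;0 0 0 0 0 0 1"
}}

```text
t: 34.1
tool_pos: [0.4446, -0.0299, 0.0308]
tool_rot: [[-0.112, 0.994, 0.002], [0.994, 0.112, -0.0], [-0.0, 0.002, -1.0]]
ft_force: [-1.2, -0.4, 9.9]
grip_width: 0.0447
grasp_force: 61.6
```

{"method": "servo_tool", "body": {
  "series": "0 0 0 0 0 0 1;0 0 0 0 0 0 1;0 0 0 0 0 0 1;0 0 0 0 0 0 1;0 0 0 0 0 0 1"
}}

```text
t: 34.6
tool_pos: [0.4445, -0.0299, 0.0308]
tool_rot: [[-0.112, 0.994, 0.002], [0.994, 0.112, -0.0], [-0.0, 0.002, -1.0]]
ft_force: [-1.3, 0.3, 9.7]
grip_width: 0.045
grasp_force: 61.6
```

{"method": "servo_tool", "body": {
  "series": "0 0 -0.5 0 0 0 1;0 0 -1 0 0 0 1;0 0 -2 0 0 0 1;0 0 -4 0 0 0 1;0 0 -4 0 0 0 1"
}}

```text
t: 35.1
tool_pos: [0.4428, -0.0298, 0.1459]
tool_rot: [[-0.112, 0.994, -0.002], [0.994, 0.112, 0.0], [0.0, -0.002, -1.0]]
ft_force: [1.4, 1.2, -2.5]
grip_width: 0.0451
grasp_force: 61.8
```

{"method": "servo_tool", "body": {
  "series": "0 0 -4 0 0 0 1;0 0 -4 0 0 0 1;0 0 -3 0 0 0 1;0 0 0 0 0 0 1;0 0 0 0 0 0 1"
}}

```text
t: 35.6
tool_pos: [0.4434, -0.0298, 0.255]
tool_rot: [[-0.112, 0.994, 0.002], [0.994, 0.112, -0.0], [-0.0, 0.002, -1.0]]
ft_force: [-1.4, 0.1, -2.8]
grip_width: 0.0448
grasp_force: 62.2
```

```bash
python3 - <<'E'
from h import *
go(.676,-.096,.25,-4.8)
E
```

```text
t 35.6 pos [ 0.4434 -0.0298  0.255 ] yaw 6.42 tilt [ 0.0016 -0.0001] w 0.0448 | wz 0.196 then shift cm [-4.65 23.74  0.5 ]
```

{"method": "servo_tool", "body": {
  "series": "0 0 0 0 0 0.098 1;0 0 0 0 0 0.098 1;-0.58 2.97 0 0 0 0 1;-0.58 2.97 0 0 0 0 1;-0.58 2.97 0 0 0 0 1"
}}

```text
t: 36.1
tool_pos: [0.5305, -0.0548, 0.2523]
tool_rot: [[0.084, 0.996, -0.004], [0.996, -0.084, 0.0], [0.0, -0.004, -1.0]]
ft_force: [0.1, 0.4, -2.1]
grip_width: 0.0449
grasp_force: 62.1
```

{"method": "servo_tool", "body": {
  "series": "-0.58 2.97 0 0 0 0 1;-0.58 2.97 0 0 0 0 1;-0.58 2.97 0 0 0 0 1;-0.58 2.97 0 0 0 0 1;-0.58 2.97 0 0 0 0 1"
}}

```text
t: 36.6
tool_pos: [0.6762, -0.0962, 0.2513]
tool_rot: [[0.084, 0.996, -0.005], [0.996, -0.084, 0.001], [0.0, -0.005, -1.0]]
ft_force: [0.5, -0.5, -2.0]
grip_width: 0.0452
grasp_force: 62.1
```

{"method": "servo_tool", "body": {
  "series": "0 0 0 0 0 0 1;0 0 0 0 0 0 1;0 0 0 0 0 0 1"
}}

```text
t: 36.9
tool_pos: [0.6749, -0.0956, 0.2526]
tool_rot: [[0.084, 0.996, -0.004], [0.996, -0.084, 0.001], [0.0, -0.004, -1.0]]
ft_force: [-0.4, 0.7, -1.6]
grip_width: 0.045
grasp_force: 62.3
```

```bash
python3 - <<'E'
from h import *
go(.676,-.096,.0225,-4.8)
im,c=snap("wrist","w13")
for b in blobs(im,(22,120,60),(34,255,255),150):
    print("y",cv2.boundingRect(b),rect(c,b,.013),rect(c,b,.0))
E
```

```text
t 36.9 pos [ 0.6749 -0.0956  0.2526] yaw -4.81 tilt [-0.0036  0.0006] w 0.045 | wz -0.0 then shift cm [-0.03  0.12 23.01]
y (179, 212, 153, 85) [ 662.4 -229.6  224.3  141.9   -4.8] [ 661.8 -236.6  232.   146.7   -4.8]
y (216, 147, 83, 41) [677.  -93.8 113.3  56.2  -4.8] [676.9 -96.2 117.2  58.1  -4.8]
y (239, 17, 28, 31) [685.4  73.6  32.3  31.7  37.3] [685.6  76.9  33.4  32.8  37.3]
```

{"method": "servo_tool", "body": {
  "series": "0.1 0.2 4 0 0 0 1;0 0 4 0 0 0 1;0 0 4 0 0 0 1;0 0 4 0 0 0 1;0 0 2 0 0 0 1"
}}

```text
t: 37.45
tool_pos: [0.6754, -0.0945, 0.0708]
tool_rot: [[0.084, 0.996, -0.005], [0.996, -0.084, 0.001], [0.0, -0.006, -1.0]]
ft_force: [0.2, 0.4, -3.0]
grip_width: 0.0451
grasp_force: 62.3
```

{"method": "servo_tool", "body": {
  "series": "0 0 0 0 0 0 1;0 0 0 0 0 0 1;0 0 1.5 0 0 0 1;0 0 1.5 0 0 0 1;0 0 0 0 0 0 1"
}}

```text
t: 37.95
tool_pos: [0.677, -0.0949, 0.0424]
tool_rot: [[0.084, 0.996, -0.003], [0.996, -0.084, 0.001], [0.0, -0.003, -1.0]]
ft_force: [-0.2, 1.1, -1.6]
grip_width: 0.0449
grasp_force: 62.3
```

{"method": "servo_tool", "body": {
  "series": "0 0 1 0 0 0 1;0 0 0.5 0 0 0 1;0 0 0.3 0 0 0 1;0 0 0 0 0 0 1;0 0 0 0 0 0 1"
}}

```text
t: 38.45
tool_pos: [0.6787, -0.0952, 0.0265]
tool_rot: [[0.084, 0.996, 0.0], [0.996, -0.084, -0.0], [-0.0, 0.0, -1.0]]
ft_force: [0.5, -0.5, -2.2]
grip_width: 0.045
grasp_force: 62.3
```

{"method": "servo_tool", "body": {
  "series": "0 -0.1 0.2 0 0 0 1;0 0 0.2 0 0 0 1;0 0 0.1 0 0 0 1;0 0 0 0 0 0 1;0 0 0 0 0 0 1"
}}

```text
t: 38.95
tool_pos: [0.6777, -0.0951, 0.0229]
tool_rot: [[0.084, 0.996, 0.0], [0.996, -0.084, -0.0], [-0.0, 0.0, -1.0]]
ft_force: [-5.1, 0.2, 9.2]
grip_width: 0.0448
grasp_force: 63.5
```

{"method": "servo_tool", "body": {
  "series": "0 0 0 0 0 0 -0.5;0 0 0 0 0 0 -0.7;0 0 0 0 0 0 -0.7;0 0 0 0 0 0 -0.7;0 0 0 0 0 0 -0.7"
}}

```text
t: 39.45
tool_pos: [0.6776, -0.0951, 0.0213]
tool_rot: [[0.084, 0.996, -0.0], [0.996, -0.084, 0.0], [-0.0, -0.0, -1.0]]
ft_force: [-0.5, 0.5, -0.1]
grip_width: 0.0723
grasp_force: 0.0
```

{"method": "servo_tool", "body": {
  "series": "0 0 -1 0 0 0 -0.7;0 0 -3 0 0 0 -0.7;0 0 -4 0 0 0 -1;0 0 -4 0 0 0 -1;0 0 -4 0 0 0 -1"
}}

```text
t: 39.95
tool_pos: [0.6775, -0.0951, 0.1837]
tool_rot: [[0.084, 0.996, 0.0], [0.996, -0.084, -0.0], [-0.0, 0.0, -1.0]]
ft_force: [0.1, -0.9, -0.4]
grip_width: 0.0854
grasp_force: 0.0
```

{"method": "servo_tool", "body": {
  "series": "0 0 -4 0 0 0 -1;0 0 -3 0 0 0 -1;0 0 0 0 0 0 -1;0 0 0 0 0 0 -1;0 0 0 0 0 0 -1"
}}

```text
t: 40.45
tool_pos: [0.6767, -0.095, 0.2503]
tool_rot: [[0.084, 0.996, -0.002], [0.996, -0.084, 0.0], [0.0, -0.002, -1.0]]
ft_force: [0.7, 0.4, -0.8]
grip_width: 0.0855
grasp_force: 0.0
```

```bash
python3 - <<'E'
from h import *
im,c=snap("wrist","w14");s,_=snap("scene","s14")
print(read_state()["t"],read_state()["tool_pos"])
for b in blobs(im,(22,120,60),(34,255,255),150)[:2]: print("y",cv2.boundingRect(b),rect(c,b,.013))
a=cv2.resize(im[100:230,170:340],(380,290));b=cv2.resize(s[130:384,80:400],(410,325));z=np.zeros((325,380,3),np.uint8);z[:290]=a
cv2.imwrite("pics/m14.png",np.hstack([z,b]))
E
```

```text
40.55 [ 0.67668424 -0.09496924  0.24968103]
y (214, 148, 84, 41) [677.1 -94.  113.1  56.   -4.8]
y (239, 18, 26, 29) [688.6  74.2  32.   26.  -63.4]
```

View pics/m14.png

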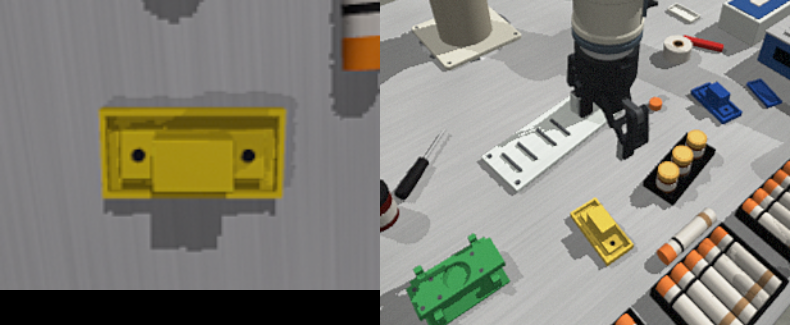

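The yellow block sits flat and centred in its tray, with foot holes at (138,156) and (248,156). The plate, jar and blue block are all in place, so I'm handing in.

```bash
python3 -c "
from bench import *
print(close_job())"
```

```text
the job is handed in; nothing more can be done
None
```

The job is handed in at about 41 s of the 128 s: jar, nest plate and both blocks are released in their places (about 2 mm off centre where I measured) with the clamp left open; no verdict came back.

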